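# Put the swaging drifts back in their graded rack

### The arm

A 6-joint arm with a two-finger parallel gripper is mounted at the origin on a cart in front of the work surface, level with it; the furniture and walls round the work are solid. World frame = base frame: x ahead of the robot, y to its left, z up, the work surface at z = 0. Lengths are in m, angles in degrees, forces in N, time in s.
With the tool pointing down it reaches from about 0.4 to 0.825 m from the base axis. Payload 7 kg.
Tool frame: the origin (TCP) lies midway between the tips of the shut fingers; the grasp point (between the pads) lies r.grip_depth behind it (r.grip_depth is the distance from the TCP to the grasp point, in m); z points along the fingers, y is the line along which they close (so a half turn about z gives the same grasp; the last joint's range is limited). The gripper opens to 88 mm and grips with 3 to 60 N. Pads are 19 mm wide; open, the fingers measure 130 mm over their backs; the gripper's body (78 mm by 193 mm) begins 47 mm behind the grasp point.
Start: joints at [83.486, 20.546, 0.682, 0, -70.136, -16.507], TCP at [0.264, 0.621, 0.227] pointing down, gripper open.
Joint ranges: [-176.03, 176.03], [-82.01, 121.73], [-58.28, 71.71], [-173.87, 95.51], [-174.79, -0.11], [-173.66, 173.66]. Speed limits (degrees/s): [136.94, 136.94, 172.46, 180, 180, 180].

### API

Orientations are given as [roll, pitch, yaw] about the fixed x, y, z axes, in that order (R = Rz(yaw) Ry(pitch) Rx(roll)).
In Python, from plant import r, capture gives the robot as it stands (r), with the cameras as plain functions.
- The arm moves only by the shell command python3 drive.py 'ROWS' [OPENING] [FORCE]. ROWS is a JSON list of rows, 1 to 12 of them, each of 6 numbers: dx, dy, dz in m, then a rotation vector rx, ry, rz in degrees; each row is the pose to reach, as a shift and turn from the pose commanded when the command began, along the tool's axes at that moment; what a row does not reach only later rows make up. A row lasts 1/12 s, in which the tool goes at most 0.0417 m and 7.16 degrees, less where a joint would pass 70% of its speed; a pose out of reach is approached as far as the arm can. OPENING is the finger opening in m, set as the command begins (- or left out keeps the last). The fingers move at their own pace and stop on an object; FORCE is the grip in N (left out, the last holds). Time passes only in rows, so rows that do not move let the fingers close. It prints the time, the measured TCP pose, the force, the opening and the grip force at its end.
- r.get_state(): the state, without advancing time (a new reading comes with each control period).
- capture(name): name is "scene" or "side" or "wrist"; returns a dict with "frame" (420x560x3 uint8, red, green, blue), "z_map" (420x560 float32, m along the optical axis (not along the pixel's ray), 0 where there is no reading), "fx", "fy", "cx", "cy" (pixels), "D" ([k1, k2, p1, p2, k3] as OpenCV has them; the pictures are not rectified), "cam_to_world" (4x4, takes a point from camera to world coordinates). Camera axes: x right, y down, z forward; pixel columns grow to the right and rows downward; lengths in m; the calibration is good to about 2 mm. A picture is of the moment at which its call begins.
- r.close_job(): hands the job in; it is judged then, once.
The state is a dict: "time_s": time; "joints": joint angles; "qd": joint speeds; "joint_torque": joint torques, N m; "tcp_pos": TCP position; "eef_rot": TCP orientation; "contact_force": force on the tool from outside, world axes, zero at the start; "moment": the same for the moment, N m; "gripper_width": finger opening in m; "gripper_force": force on a finger pad.
Only numpy, scipy, OpenCV 4.12 (cv2) and the standard library are available. Lean on these libraries where they do the work, as an engineer would, in place of code of your own. Each camera call takes 0.05 s, during which the arm holds its last target. There are 200 camera calls.

### The job

Put the two steel swaging drifts that stand on the bench back in the rack: slide the keeper bar fully open by its knob, lower each drift shank first into the hole of the graded row that matches its shank diameter until its collar rests on the plate, then slide the keeper fully shut over the row. Leave the drift already in the rack seated, and leave the pliers, the jar and the tape measure where they are.

Things in the scene. Friction and masses are not known exactly. Their poses are not given: they have to be found in the camera images.
- rack: Fixed rack 135 x 294 mm: plywood base, two plywood end cheeks (y +-135 to +-147 mm, 100 mm high; with guide rods 107), between them a 76 mm wide aluminium plate with a row of 5 graded through holes along rack y, upper face 58 mm up. Base and cheeks: x -50 to +85 mm. Origin: on the bench, under the middle hole; rack x points away from the robot, the way the keeper opens; z up.
- keeper (a joint): Steel keeper bar across the row, sliding on the cheeks along rack +x. In m: 0 = shut (front stop, bar centred over the holes), 0.060 = fully open (rear stop); starts at 0 to 0.012. Friction of 1.5 N holds it where left. Bar 22 mm wide, 8 thick, underside 100 mm up, 4.5 mm above a seated drift's grip; shut, it bars the holes; it cannot shut over a drift standing proud.
- keeper_knob (a point): Centre of the top of the black round knob in the middle of the keeper bar: knob 24 mm in diameter, 30 mm tall, its top 143.5 mm above the bench, bar's upper face 35 mm below this point. Moves with the keeper. Only the position matters.
- slim_drift: Steel swaging drift that already sits in the smallest hole (hole_1) at the start: round shank 18 mm in diameter, 45 mm long, with chamfered foot; above it a collar 30 mm in diameter, 6 mm thick; above that a dark ribbed round grip 28 mm in diameter, 32 mm tall; 83 mm in all. Origin: centre of the foot; z along the shank to the grip. 0.2 to 0.6 kg.
- narrow_drift: Steel swaging drift that stands upright on the bench, the slimmer of the two loose ones: round shank 24 mm in diameter, 45 mm long, with chamfered foot; above it a collar 36 mm in diameter, 6 mm thick; above that a dark ribbed round grip 28 mm in diameter, 32 mm tall; 83 mm in all. Origin: centre of the foot; z along the shank to the grip. 0.2 to 0.6 kg.
- wide_drift: Steel swaging drift that stands upright on the bench, the thicker of the two loose ones: round shank 36 mm in diameter, 45 mm long, with chamfered foot; above it a collar 48 mm in diameter, 6 mm thick; above that a dark ribbed round grip 28 mm in diameter, 32 mm tall; 83 mm in all. Origin: centre of the foot; z along the shank to the grip. 0.2 to 0.6 kg.
- hole_1 (a point): Centre of the mouth, level with the plate's upper face (58 mm above the bench), of hole 1 of the graded row, made for a 18 mm shank: bore 21 mm, chamfered 2 mm at the mouth; holes 56 mm apart, growing along rack +y. A drift's collar rests on the plate when seated.
- hole_2 (a point): Centre of the mouth, level with the plate's upper face (58 mm above the bench), of hole 2 of the graded row, made for a 24 mm shank: bore 27 mm, chamfered 2 mm at the mouth; holes 56 mm apart, growing along rack +y. A drift's collar rests on the plate when seated.
- hole_3 (a point): Centre of the mouth, level with the plate's upper face (58 mm above the bench), of hole 3 of the graded row, made for a 30 mm shank: bore 33 mm, chamfered 2 mm at the mouth; holes 56 mm apart, growing along rack +y. A drift's collar rests on the plate when seated.
- hole_4 (a point): Centre of the mouth, level with the plate's upper face (58 mm above the bench), of hole 4 of the graded row, made for a 36 mm shank: bore 39 mm, chamfered 2 mm at the mouth; holes 56 mm apart, growing along rack +y. A drift's collar rests on the plate when seated.
- hole_5 (a point): Centre of the mouth, level with the plate's upper face (58 mm above the bench), of hole 5 of the graded row, made for a 42 mm shank: bore 45 mm, chamfered 2 mm at the mouth; holes 56 mm apart, growing along rack +y. A drift's collar rests on the plate when seated.
- slim_drift_seat (a point): On the axis of the filled drift, at the underside of its collar, 45 mm above its foot; it meets the hole point when seated. Grip runs from 6 to 38 mm above this point.
- narrow_drift_seat (a point): On the axis of the loose slimmer drift, at the underside of its collar, 45 mm above its foot; it meets the hole point when seated. Grip runs from 6 to 38 mm above this point.
- wide_drift_seat (a point): On the axis of the loose thicker drift, at the underside of its collar, 45 mm above its foot; it meets the hole point when seated. Grip runs from 6 to 38 mm above this point.
- pliers: Bystander: pliers with blue handles lying on the bench, 185 x 63 x 14 mm. Origin: centre of its underside.
- screw_jar: Bystander: clear jar with a red lid, 62 mm in diameter, 86 mm tall, standing. Origin: centre of its underside.
- tape_measure: Bystander: tape measure, 73 x 92 x 33 mm, lying. Origin: centre of its underside.

How it is judged:
By the outcome, as a careful person would: the job done as asked, in the order asked, and still so for the second after the job is handed in, with the robot touching nothing.
It also fails if it takes over 72 s, if anything falls off the work surface, if the arm or the gripper's body presses on something with over 40 N, if the wrist force passes 120 N, or if a joint passes its speed limit or range.

## Working session

There is one attempt and no reset: what is moved stays moved. The work goes in short steps, Python scripts to look and compute and a shell command to move; the robot and the scene stay as the last step left them, time stands still between calls to the robot, and variables do not carry over. Pictures are saved under pics/ and viewed, at most 10 in all, crops included, and the job is handed in when it is done.

```bash
ls; mkdir -p pics
cat > h.py <<'E'
import numpy as np, cv2
from plant import r, capture
def cap(n, save=None):
    c=capture(n)
    if save: cv2.imwrite('pics/'+save,c['frame'][:,:,::-1])
    return c
def K(c): return np.array([[c['fx'],0,c['cx']],[0,c['fy'],c['cy']],[0,0,1.]])
def ray(c,uv):
    p=cv2.undistortPoints(np.array([[uv]],float),K(c),np.array(c['D'],float))[0,0]
    T=np.array(c['cam_to_world']); d=T[:3,:3]@np.array([p[0],p[1],1]); return T[:3,3],d
def onz(c,uv,z):
    o,d=ray(c,uv); return o+d*(z-o[2])/d[2]
def cloud(c):
    h,w=c['z_map'].shape; u,v=np.meshgrid(np.arange(w),np.arange(h))
    p=cv2.undistortPoints(np.stack([u,v],-1).reshape(-1,1,2).astype(float),K(c),np.array(c['D'],float))[:,0]
    z=c['z_map'].reshape(-1); P=np.c_[p*z[:,None],z]; T=np.array(c['cam_to_world'])
    return (P@T[:3,:3].T+T[:3,3]).reshape(h,w,3)
def proj(c,P):
    T=np.linalg.inv(np.array(c['cam_to_world'])); Pc=np.atleast_2d(P)@T[:3,:3].T+T[:3,3]
    return cv2.projectPoints(Pc,np.zeros(3),np.zeros(3),K(c),np.array(c['D'],float))[0][:,0]
E
python3 - <<'E'
from h import *
s=r.get_state(); print({k:s[k] for k in('time_s','tcp_pos','eef_rot','gripper_width')}, r.grip_depth)
for n in('scene','side'):
    c=cap(n,n+'0.png'); print(n,np.round(c['cam_to_world'],3).tolist(),c['fx'])
E
```

```text
drive.py
pics
plant.py
{'time_s': 0.0, 'tcp_pos': array([0.26379193, 0.62078698, 0.22561847]), 'eef_rot': array([ 1.79906080e+02, -8.68693273e-03, -2.30248483e+01]), 'gripper_width': 0.08711410178035514} 0.0188
scene [[0.706, -0.382, 0.596, -0.225], [-0.708, -0.396, 0.585, -0.713], [0.012, -0.835, -0.55, 0.765], [0.0, 0.0, 0.0, 1.0]] 430.876712177364
side [[0.972, -0.068, 0.225, 0.179], [-0.235, -0.321, 0.917, -1.364], [0.01, -0.944, -0.329, 0.617], [0.0, 0.0, 0.0, 1.0]] 402.8598648615857
```

View pics/scene0.png

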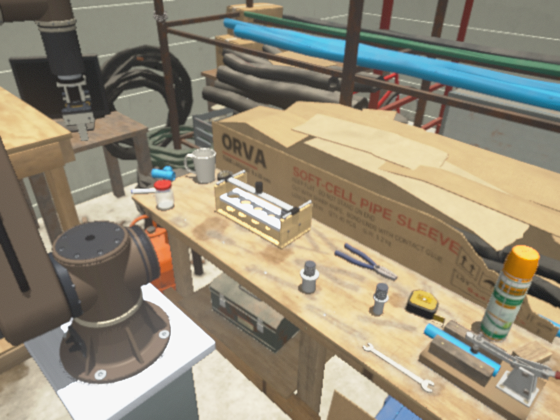

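View pics/side0.png

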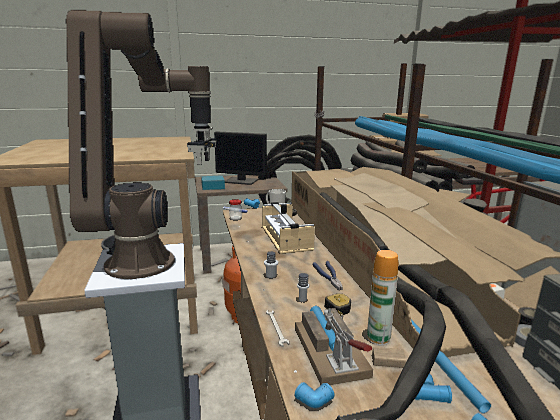

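The scene view shows the rack near (262,208), the wide drift at (309,277), the narrow drift at (380,299), the pliers at (365,262), the tape at (424,303) and the jar at (163,195). Next I'll localise them with the depth map.

Run:
```python
from h import *
c=cap('scene'); P=cloud(c); np.save('P.npy',P)
f=c['frame'][165:325,185:405,::-1]; cv2.imwrite('pics/crop.png',cv2.resize(f,None,fx=3.6,fy=3.6,interpolation=cv2.INTER_CUBIC))
for n,(u0,v0,u1,v1) in dict(wide=(295,255,325,298),narrow=(370,280,392,318)).items():
    Q=P[v0:v1,u0:u1].reshape(-1,3); 
    for lo,hi in((-.02,.005),(.01,.042),(.045,.052),(.055,.08),(.08,.09)):
        m=(Q[:,2]>lo)&(Q[:,2]<hi); q=Q[m]
        if len(q): print(n,lo,hi,len(q),q.min(0).round(3),q.max(0).round(3),q.mean(0).round(4))
# rack: points by height
Q=P[160:260,200:330].reshape(-1,3)
for lo,hi in((.052,.064),(.085,.103),(.105,.111),(.13,.15)):
    q=Q[(Q[:,2]>lo)&(Q[:,2]<hi)&(Q[:,0]<.85)]
    if len(q): print(lo,hi,len(q),q.min(0).round(3),q.max(0).round(3),q.mean(0).round(4))
```

```text
wide -0.02 0.005 864 [ 0.381 -0.24  -0.007] [ 0.564 -0.075  0.005] [ 0.4682 -0.1613 -0.0017]
wide 0.01 0.042 109 [ 0.408 -0.213  0.011] [ 0.436 -0.181  0.042] [ 0.4162 -0.2002  0.0239]
wide 0.045 0.052 109 [ 0.404 -0.216  0.045] [ 0.451 -0.17   0.052] [ 0.4203 -0.1978  0.0485]
wide 0.055 0.08 103 [ 0.41  -0.206  0.056] [ 0.438 -0.18   0.08 ] [ 0.4208 -0.1969  0.0693]
wide 0.08 0.09 53 [ 0.412 -0.206  0.08 ] [ 0.44  -0.179  0.084] [ 0.4262 -0.1914  0.0816]
narrow -0.02 0.005 479 [ 0.458 -0.396 -0.006] [ 0.609 -0.283  0.005] [ 0.5297 -0.3449 -0.0017]
narrow 0.01 0.042 81 [ 0.472 -0.377  0.01 ] [ 0.492 -0.353  0.038] [ 0.478  -0.3672  0.0238]
narrow 0.045 0.052 61 [ 0.468 -0.38   0.045] [ 0.501 -0.346  0.052] [ 0.4775 -0.3675  0.0485]
narrow 0.055 0.08 118 [ 0.471 -0.378  0.055] [ 0.496 -0.349  0.08 ] [ 0.4776 -0.367   0.0696]
narrow 0.08 0.09 56 [ 0.472 -0.376  0.08 ] [ 0.498 -0.352  0.084] [ 0.4851 -0.3637  0.0816]
0.052 0.064 1402 [ 0.482 -0.051  0.052] [0.687 0.452 0.064] [0.5698 0.1421 0.0577]
0.085 0.103 826 [ 0.484 -0.051  0.085] [0.688 0.445 0.103] [0.6155 0.1256 0.0942]
0.105 0.111 566 [ 0.493 -0.048  0.105] [0.687 0.304 0.111] [0.5753 0.1122 0.1079]
0.13 0.15 403 [ 0.531 -0.046  0.13 ] [0.688 0.221 0.15 ] [0.6634 0.0835 0.1399]
```

View pics/crop.png

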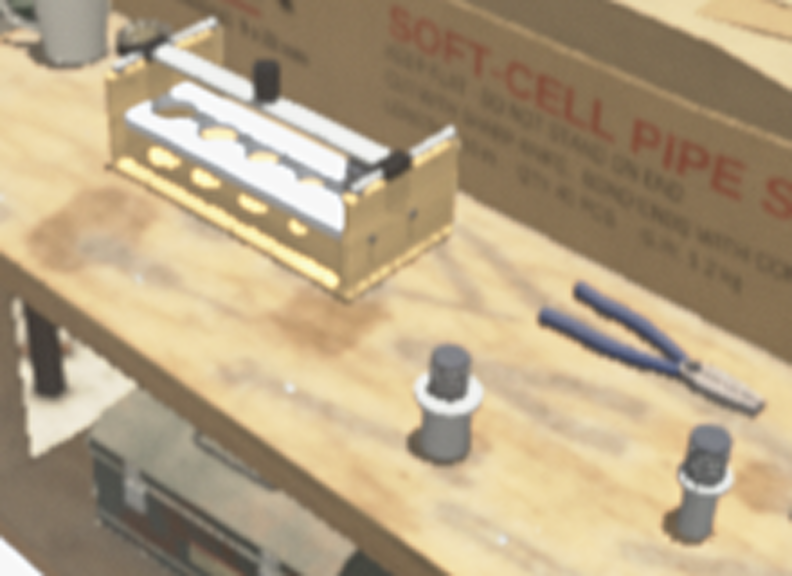

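Run:
```python
from h import *
P=np.load('P.npy')
Q=P[165:250,210:316].reshape(-1,3)
q=Q[(Q[:,2]>.054)&(Q[:,2]<.061)&(Q[:,0]<.66)&(Q[:,1]<.34)]
for k in range(3):
    rc=cv2.minAreaRect(q[:,:2].astype(np.float32)*1000); print('plate',len(q),rc)
    m=q[:,:2].mean(0); _,_,V=np.linalg.svd(q[:,:2]-m,full_matrices=False); print(m,np.degrees(np.arctan2(V[0,1],V[0,0])))
    d=(q[:,:2]-m)@V[0]; e=(q[:,:2]-m)@V[1]; print(np.percentile(d,[1,99]),np.percentile(e,[1,99])); q=q[(abs(d)<.15)&(abs(e)<.045)]
q=Q[(Q[:,2]>.125)&(Q[:,2]<.15)&(Q[:,0]<.645)&(Q[:,1]>.05)&(Q[:,1]<.25)]; print('knob',len(q),q.min(0),q.max(0),q.mean(0))
c=cap('wrist','w0.png'); T=np.array(c['cam_to_world']); print(T.round(3).tolist(),c['fx'])
```

```text
plate 898 ((555.8671264648438, 117.7159423828125), (134.65921020507812, 292.46826171875), 2.0413424968719482)
[0.53638873 0.12228434] -88.74890701636583
[-0.1350226   0.14967774] [-0.03924646  0.07180461]
plate 867 ((537.3008422851562, 117.60990905761719), (88.94221496582031, 290.2183837890625), 1.6049343347549438)
[0.53486679 0.12623953] -91.0973772848259
[-0.13088617  0.15311638] [-0.03984346  0.04415795]
plate 832 ((536.5390625, 119.5982894897461), (84.12849426269531, 287.85443115234375), 0.3353866934776306)
[0.53470391 0.13119074] -91.98349404632758
[-0.12602499  0.12916523] [-0.04005619  0.04340072]
knob 62 [0.53100846 0.10769359 0.12517497] [0.55436689 0.1281903  0.14605782] [0.54159578 0.11621134 0.13697037]
[[-0.391, -0.876, -0.284, 0.341], [-0.921, 0.372, 0.119, 0.589], [0.001, 0.308, -0.951, 0.383], [0.0, 0.0, 0.0, 1.0]] 345.0949014091815
```

The crop shows the keeper bar over the plate's rear edge, the knob at crop (266,80), the wide drift at (448,400), the narrow drift at (706,480) and the pliers clear of both. The rack origin comes out near (0.538, 0.117) with a yaw of about 2°. I'll hover over the rack for a closer look.

```bash
cat >> h.py <<'E'
from scipy.spatial.transform import Rotation as Rn
def go(pos,yaw,pose=None):
    s=r.get_state(); R0=Rn.from_euler('xyz',s['eef_rot'],degrees=True); R1=Rn.from_euler('xyz',[180,0,yaw],degrees=True)
    d=R0.inv().apply(np.array(pos)-s['tcp_pos']); w=(R0.inv()*R1).as_rotvec(degrees=True)
    print('shift',d.round(4).tolist(),'rot',w.round(2).tolist(),'rows',round(max(np.linalg.norm(d)/.0417,np.linalg.norm(w)/7.16),1))
E
python3 -c "
from h import *
go([.535,.118,.28],2)"
```

```text
shift [0.4462, 0.3569, -0.0536] rot [0.06, 0.01, -25.02] rows 13.8
```

```bash
python3 drive.py '[[0.02,0.016,-0.02,0,0,-2],[0.05,0.04,-0.04,0,0,-5],[0.085,0.068,-0.053,0,0,-8],[0.117,0.094,-0.053,0,0,-11],[0.149,0.119,-0.053,0,0,-14],[0.181,0.145,-0.053,0,0,-17],[0.213,0.17,-0.053,0,0,-20],[0.245,0.196,-0.053,0,0,-23],[0.277,0.221,-0.053,0,0,-25],[0.309,0.247,-0.053,0,0,-25],[0.34,0.272,-0.053,0,0,-25],[0.37,0.296,-0.053,0,0,-25]]' 0.06 && python3 drive.py '[[0.03,0.02,0,0,0,0],[0.055,0.042,0,0,0,0],[0.07,0.056,0,0,0,0],[0.076,0.061,0,0,0,0],[0.076,0.061,0,0,0,0],[0.076,0.061,0,0,0,0]]'
python3 - <<'E'
from h import *
c=cap('wrist','w1.png'); go([.535,.118,.28],2)
E
```

```text
time_s: 1.2
tcp_pos: [0.4892, 0.2019, 0.2798]
eef_rot: [-180.0, -0.0, 2.0]
contact_force: [0.7, 1.2, 0.3]
gripper_width: 0.06
gripper_force: 0.0
time_s: 1.7
tcp_pos: [0.5665, 0.1456, 0.2791]
eef_rot: [180.0, 0.1, 1.9]
contact_force: [-0.2, 0.4, 0.4]
gripper_width: 0.06
gripper_force: 0.0
shift [-0.0322, 0.027, -0.0006] rot [-0.0, 0.03, -0.02] rows 1.0
```

View pics/w1.png

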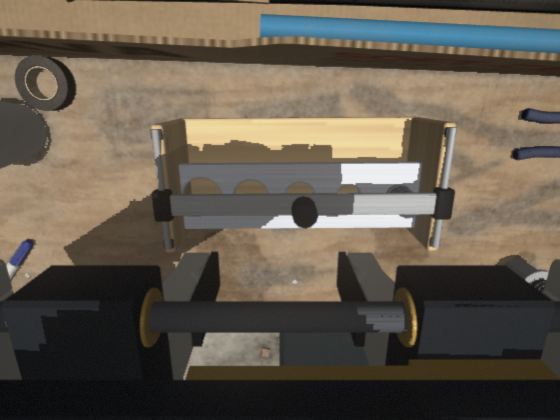

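The wrist view confirms that the gripper body is long along tool y. The knob top is at (305,212), the plate spans columns 180–420 and rows 163–228, and the slim drift sits under the bar near (400,195). Now I'll measure the knob and plate.

Run:
```python
from h import *
c=cap('wrist'); P=cloud(c); 
Q=P[150:240,140:460].reshape(-1,3)
for n,a,b in(('knob',.138,.15),('plate',.054,.062),('top',.097,.112)):
    q=Q[(Q[:,2]>a)&(Q[:,2]<b)]; print(n,len(q),np.median(q,0).round(4),q.min(0).round(4),q.max(0).round(4),cv2.minAreaRect(q[:,:2].astype(np.float32)*1000))
g=c['frame'].mean(2); m=np.zeros_like(g,np.uint8); m[190:235,285:325]=g[190:235,285:325]<45
n,l,st,ce=cv2.connectedComponentsWithStats(m); k=1+np.argmax(st[1:,4]); print(st[k],ce[k])
x,y,w,h,_=st[k]; print(onz(c,(x+w/2-.5,y+h/2-.5),.1435))
for uv in((157,125),(450,125),(170,248),(434,248)): print(onz(c,uv,.107).round(4))
```

```text
knob 507 [0.5481 0.1217 0.1427] [0.5363 0.1102 0.1382] [0.5586 0.133  0.145 ] ((547.4884033203125, 121.64566040039062), (22.310575485229492, 22.806774139404297), 0.6711508631706238)
plate 8694 [0.5596 0.111  0.0574] [ 0.4868 -0.0171  0.054 ] [0.5994 0.2587 0.062 ] ((543.6251831054688, 120.8826904296875), (103.08856964111328, 272.0420227050781), 2.2590079307556152)
top 7881 [0.5494 0.1133 0.1077] [ 0.5005 -0.0286  0.097 ] [0.6064 0.2715 0.112 ] ((553.501708984375, 121.53010559082031), (96.1449966430664, 299.6255187988281), 2.105614423751831)
[293 197  25  30 567] [304.47089947 211.17989418]
[0.55188394 0.12171084 0.1435    ]
[0.6199 0.2613 0.107 ]
[ 0.6295 -0.0119  0.107 ]
[0.4945 0.2569 0.107 ]
[ 0.5042 -0.0189  0.107 ]
```

```bash
python3 -c "
from h import *
go([.548,.1215,.118],2)"
```

```text
shift [-0.019, 0.0243, 0.1616] rot [-0.01, 0.0, 0.02] rows 3.9
```

```bash
python3 drive.py '[[-0.01,0.014,0.02,0,0,0],[-0.019,0.024,0.05,0,0,0],[-0.019,0.024,0.08,0,0,0],[-0.019,0.024,0.11,0,0,0],[-0.019,0.024,0.13,0,0,0],[-0.019,0.024,0.15,0,0,0],[-0.019,0.024,0.162,0,0,0],[-0.019,0.024,0.162,0,0,0]]' 0.06 && python3 drive.py '[[0,0,0,0,0,0],[0,0,0,0,0,0],[0,0,0,0,0,0],[0,0,0,0,0,0],[0,0,0,0,0,0]]' 0 20
```

```text
time_s: 2.47
tcp_pos: [0.5464, 0.1214, 0.1152]
eef_rot: [179.9, 0.2, 2.0]
contact_force: [0.5, 0.5, -0.3]
gripper_width: 0.0602
gripper_force: 0.0
time_s: 2.88
tcp_pos: [0.549, 0.1214, 0.1184]
eef_rot: [-180.0, -0.1, 2.0]
contact_force: [-1.0, -0.9, 0.1]
gripper_width: 0.0325
gripper_force: 0.0
```

Still closing. I'll wait for the grip, then slide it open.

```bash
python3 drive.py '[[0,0,0,0,0,0],[0,0,0,0,0,0],[0,0,0,0,0,0],[0,0,0,0,0,0]]' && python3 drive.py '[[0.008,0,0,0,0,0],[0.016,0,0,0,0,0],[0.024,0,0,0,0,0],[0.032,0,0,0,0,0],[0.04,0,0,0,0,0],[0.045,0,0,0,0,0],[0.049,0,0,0,0,0],[0.052,0,0,0,0,0],[0.052,0,0,0,0,0]]'
```

```text
time_s: 3.22
tcp_pos: [0.5488, 0.1206, 0.1181]
eef_rot: [180.0, -0.0, 2.0]
contact_force: [-0.6, -3.9, 5.2]
gripper_width: 0.0235
gripper_force: 20.0
time_s: 3.97
tcp_pos: [0.6021, 0.1227, 0.1181]
eef_rot: [180.0, -0.1, 2.0]
contact_force: [2.4, -3.5, 4.2]
gripper_width: 0.0233
gripper_force: 20.0
```

```bash
python3 drive.py '[[0.002,0,0,0,0,0],[0.004,0,0,0,0,0],[0.006,0,0,0,0,0],[0.006,0,0,0,0,0]]'; python3 drive.py '[[0.001,0,0,0,0,0],[0.002,0,0,0,0,0],[0.003,0,0,0,0,0],[0.003,0,0,0,0,0]]'
```

```text
time_s: 4.3
tcp_pos: [0.6036, 0.1227, 0.1178]
eef_rot: [180.0, 0.3, 1.9]
contact_force: [-16.4, 0.7, 16.5]
gripper_width: 0.0234
gripper_force: 20.0
time_s: 4.63
tcp_pos: [0.605, 0.1227, 0.1174]
eef_rot: [179.9, 0.5, 1.9]
contact_force: [-20.3, 1.7, 18.2]
gripper_width: 0.0236
gripper_force: 20.0
```

The keeper is at its rear stop, with a reaction of about 20 N. I'll release it, rise and look at the holes.

```bash
python3 drive.py '[[-0.003,0,0,0,0,0],[-0.006,0,0,0,0,0],[-0.006,0,0,0,0,0],[-0.006,0,0,0,0,0]]' 0.06 && python3 drive.py '[[0,0,-0.03,0,0,0],[0,0,-0.06,0,0,0],[-0.02,0,-0.1,0,0,0],[-0.04,0,-0.13,0,0,0],[-0.05,0,-0.16,0,0,0],[-0.05,0,-0.162,0,0,0],[-0.05,0,-0.162,0,0,0],[-0.05,0,-0.162,0,0,0]]'
python3 - <<'E'
from h import *
c=cap('wrist','w2.png'); P=cloud(c)
Q=P[100:280,140:460].reshape(-1,3)
q=Q[(Q[:,2]>.138)&(Q[:,2]<.15)]; print('knob',np.median(q,0),q.min(0),q.max(0))
o=np.array([.543,.1206]); R=np.array([[np.cos(.035),-np.sin(.035)],[np.sin(.035),np.cos(.035)]])
for y in(-2,-1,0,1,2): print(proj(c,[*(o+R@[0,y*.056]),.058]).round(1))
E
```

```text
time_s: 4.97
tcp_pos: [0.6039, 0.1233, 0.1174]
eef_rot: [-180.0, -0.0, 2.0]
contact_force: [0.3, 0.2, -1.4]
gripper_width: 0.0449
gripper_force: 0.0
time_s: 5.63
tcp_pos: [0.5537, 0.1215, 0.2794]
eef_rot: [-180.0, -0.0, 2.0]
contact_force: [0.9, 0.1, -0.6]
gripper_width: 0.06
gripper_force: 0.0
knob [0.60145553 0.12333227 0.14270565] [0.58969629 0.1116537  0.13811735] [0.61299934 0.13469445 0.14444265]
[[378.1 183.6]]
[[328.5 183.6]]
[[278.9 183.6]]
[[229.3 183.6]]
[[179.7 183.6]]
```

View pics/w2.png

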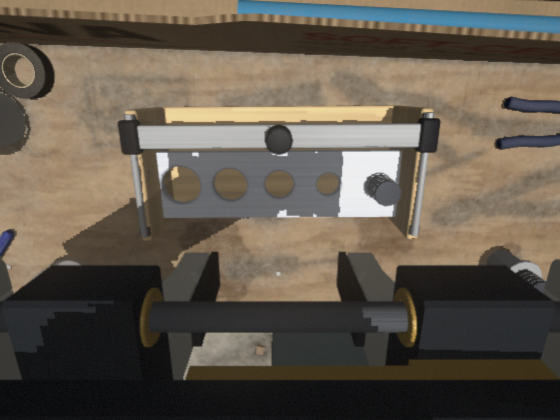

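The keeper is open, with the knob at (279,138). The holes are at about (182,184), (231,184), (279,183) and (328,183), and the slim drift is seated at (381,188). I'll refine the hole centres by colour.

Run:
```python
from h import *
c=cap('wrist'); f=c['frame'].astype(int); sat=(f.max(2)-f.min(2))/(f.max(2)+1)
m=np.zeros(f.shape[:2],np.uint8); m[162:208,160:345]=(sat>.2)[162:208,160:345]
n,l,st,ce=cv2.connectedComponentsWithStats(m); pts=[]
for k in range(1,n):
    if st[k,4]>200:
        cs,_=cv2.findContours((l==k).astype(np.uint8),0,cv2.CHAIN_APPROX_NONE); h=cv2.convexHull(cs[0]); e=cv2.fitEllipse(h)
        p=onz(c,e[0],.058); print(st[k],np.round(e[0],1),np.round(e[1],1),p.round(4)); pts.append(p)
P=cloud(c)
q=P[160:215,362:405].reshape(-1,3); q=q[(q[:,2]>.088)&(q[:,2]<.1)]; print('slim top',len(q),(q.min(0)+q.max(0))/2)
```

```text
[ 164  166   36   36 1011] [181.2 183.5] [32.9 38.6] [0.539  0.2301 0.058 ]
[214 168  33  31 774] [229.7 183.2] [29.6 32.8] [0.5411 0.1756 0.058 ]
[265 171  28  25 551] [278.5 183. ] [24.9 27.5] [0.5433 0.1207 0.058 ]
[317 173  22  20 344] [327.1 182.7] [19.2 22.3] [0.5455 0.0661 0.058 ]
slim top 605 [0.54612297 0.00981166 0.09289058]
```

```bash
python3 -c "
from h import *
go([.43,-.19,.27],-43)"
```

```text
shift [-0.134, 0.3067, 0.0086] rot [0.09, 0.1, 44.96] rows 8.0
```

```bash
python3 drive.py '[[-0.009,0.02,0,0,0,4],[-0.022,0.05,0.002,0,0,9],[-0.038,0.087,0.004,0,0,15],[-0.054,0.123,0.006,0,0,21],[-0.07,0.16,0.008,0,0,27],[-0.086,0.197,0.008,0,0,33],[-0.102,0.233,0.008,0,0,39],[-0.116,0.265,0.008,0,0,43],[-0.126,0.288,0.008,0,0,45],[-0.132,0.302,0.008,0,0,45],[-0.134,0.307,0.008,0,0,45],[-0.134,0.307,0.008,0,0,45]]' 0.06
python3 - <<'E'
from h import *
c=cap('wrist','w3.png'); P=cloud(c); Q=P.reshape(-1,3)
near=np.hypot(Q[:,0]-.43,Q[:,1]+.19)<.05
for a,b in((.077,.09),(.045,.056),(.015,.04)):
    q=Q[near&(Q[:,2]>a)&(Q[:,2]<b)]
    if len(q)>5: print(a,len(q),q[:,2].mean().round(4),cv2.minEnclosingCircle(q[:,:2].astype(np.float32)*1000),np.median(q,0).round(4), (q.min(0)+q.max(0))[:2]/2)
go([.43,-.19,.06],-43)
E
```

```text
time_s: 6.73
tcp_pos: [0.4297, -0.1911, 0.2705]
eef_rot: [179.9, 0.1, -43.1]
contact_force: [0.7, -0.3, -0.4]
gripper_width: 0.06
gripper_force: 0.0
0.077 567 0.082 ((429.0885925292969, -190.80615234375), 13.99753189086914) [ 0.4296 -0.1913  0.0822] [ 0.42907338 -0.19107753]
0.045 740 0.0504 ((428.8481750488281, -190.70474243164062), 23.976778030395508) [ 0.4364 -0.1977  0.0504] [ 0.42871203 -0.19054741]
shift [-0.0001, -0.0004, 0.2106] rot [0.06, 0.08, -0.1] rows 5.1
```

View pics/w3.png

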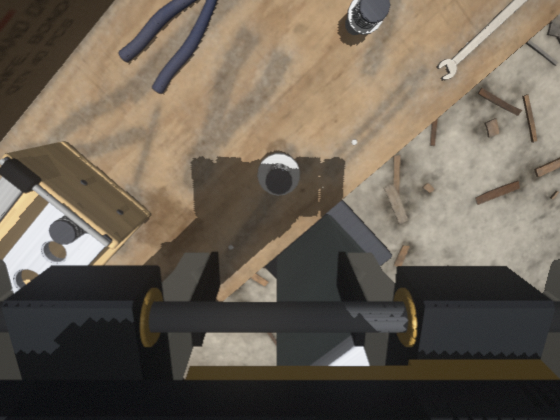

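The wide drift is right under the tool at (278,170). The circle fits give a centre of (0.4290, -0.1908) with radii of 14 and 24 mm. I'll descend and grip it.

```bash
python3 -c "
from h import *
go([.429,-.1908,.0555],-43)"; python3 drive.py '[[0,0,0.02,0,0,0],[0,0,0.05,0,0,0],[0,0,0.085,0,0,0],[0,0,0.12,0,0,0],[0,0,0.15,0,0,0],[0,0,0.175,0,0,0],[0,0,0.195,0,0,0],[0,-0.001,0.208,0,0,0],[0,-0.001,0.215,0,0,0],[0,-0.001,0.215,0,0,0]]' 0.06 && python3 drive.py '[[0,0,0,0,0,0],[0,0,0,0,0,0],[0,0,0,0,0,0],[0,0,0,0,0,0],[0,0,0,0,0,0],[0,0,0,0,0,0],[0,0,0,0,0,0],[0,0,0,0,0,0],[0,0,0,0,0,0]]' 0 40
```

```text
shift [-0.0003, 0.0008, 0.2151] rot [0.06, 0.08, -0.1] rows 5.2
time_s: 7.62
tcp_pos: [0.4304, -0.1886, 0.0549]
eef_rot: [179.9, 0.2, -43.0]
contact_force: [-0.6, -1.1, 0.7]
gripper_width: 0.06
gripper_force: 0.0
time_s: 8.37
tcp_pos: [0.4313, -0.1896, 0.0569]
eef_rot: [-180.0, -0.0, -43.0]
contact_force: [-1.1, -0.1, 5.7]
gripper_width: 0.0274
gripper_force: 39.8
```

```bash
python3 drive.py '[[0,0,-0.02,0,0,0],[0,0,-0.05,0,0,0],[0,0,-0.08,0,0,0],[0,0,-0.11,0,0,0],[0,0,-0.135,0,0,0],[0,0,-0.143,0,0,0],[0,0,-0.143,0,0,0]]' && python3 -c "
from h import *
go([.542,.1761,.2],-43)"
```

```text
time_s: 8.95
tcp_pos: [0.4319, -0.1893, 0.2009]
eef_rot: [-179.9, -0.1, -43.0]
contact_force: [0.3, 0.3, -3.7]
gripper_width: 0.0275
gripper_force: 39.7
shift [-0.1689, -0.3423, 0.0014] rot [-0.14, -0.14, -0.03] rows 9.2
```

```bash
python3 drive.py '[[-0.006,-0.012,0,0,0,0],[-0.018,-0.036,0,0,0,0],[-0.034,-0.069,0,0,0,0],[-0.051,-0.103,0,0,0,0],[-0.068,-0.137,0,0,0,0],[-0.085,-0.171,0,0,0,0],[-0.102,-0.206,0,0,0,0],[-0.119,-0.24,0,0,0,0],[-0.136,-0.275,0,0,0,0],[-0.15,-0.304,0,0,0,0],[-0.161,-0.326,0,0,0,0],[-0.167,-0.338,0,0,0,0]]' && python3 drive.py '[[-0.002,-0.004,0,0,0,0],[-0.002,-0.004,0,0,0,0],[-0.002,-0.004,0,0,0,0],[-0.002,-0.004,0,0,0,0]]'
python3 - <<'E'
from h import *
c=cap('wrist','w4.png'); go([.542,.1761,.125],-43); P=cloud(c); Q=P.reshape(-1,3)
q=Q[(Q[:,2]>.19)&(Q[:,2]<.2)&(np.hypot(Q[:,0]-.542,Q[:,1]-.176)<.03)]; print(len(q), np.median(q,0) if len(q) else '')
q=Q[(Q[:,2]>.08)&(Q[:,2]<.1)&(np.hypot(Q[:,0]-.547,Q[:,1]-.0088)<.03)]; print('slim',len(q), cv2.minEnclosingCircle(q[:,:2].astype(np.float32)*1000) if len(q) else '')
E
```

```text
time_s: 9.95
tcp_pos: [0.539, 0.174, 0.1962]
eef_rot: [179.8, 0.1, -42.9]
contact_force: [-0.4, -0.6, -3.3]
gripper_width: 0.0273
gripper_force: 39.7
time_s: 10.28
tcp_pos: [0.5402, 0.1746, 0.1989]
eef_rot: [179.9, 0.0, -43.1]
contact_force: [-0.2, -0.4, -4.3]
gripper_width: 0.0274
gripper_force: 39.7
shift [0.0002, -0.0022, 0.0743] rot [0.04, 0.01, -0.09] rows 1.8
2014 [0.55188663 0.16304681 0.19250249]
slim 2683 ((546.8477172851562, -0.06310754269361496), 23.638042449951172)
```

View pics/w4.png

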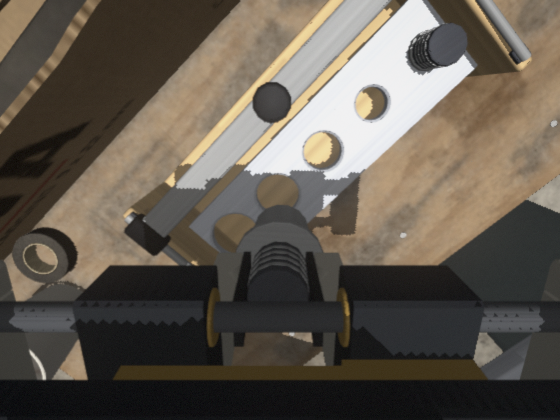

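The wide drift is held plumb. Hole 4 is at (277,190), hole 3 at (322,150) and hole 2 at (371,103). I'll cross-check the hole positions from this view using depth.

Run:
```python
from h import *
c=cap('wrist'); P=cloud(c)
o=np.array([.5433,.1207]); a=np.radians(2)
for k,y in((2,-.056),(3,0),(4,.056),(5,.112)):
    g=o+[-y*np.sin(a),y*np.cos(a)]; d=np.hypot(P[...,0]-g[0],P[...,1]-g[1])
    u,v=proj(c,[*g,.058])[0]; V,U=np.mgrid[:420,:560]
    m=((P[...,2]<.0545)&(np.hypot(U-u,V-v)<34)).astype(np.uint8)
    n,l,st,ce=cv2.connectedComponentsWithStats(m); L=l[int(v),int(u)]
    if L==0: print(k,'none'); continue
    cs,_=cv2.findContours((l==L).astype(np.uint8),0,cv2.CHAIN_APPROX_NONE); h=max(cs,key=len)[:,0]
    w=np.array([onz(c,p,.058)[:2] for p in h.astype(float)])
    A=np.c_[2*w,np.ones(len(w))]; s=np.linalg.lstsq(A,(w**2).sum(1),rcond=None)[0]; print(k,st[L],'guess',g.round(4),'fit',s[:2].round(4),'r',np.sqrt(s[2]+s[:2]@s[:2]).round(4))
# slim grip top
q=P.reshape(-1,3); q=q[(q[:,2]>.091)&(q[:,2]<.1)&(np.hypot(q[:,0]-.547,q[:,1]-.0088)<.02)]; print(cv2.minEnclosingCircle(q[:,:2].astype(np.float32)*1000))
```

```text
2 [355  87  33  33 824] guess [0.5453 0.0647] fit [0.5442 0.0655] r 0.0128
3 [ 304  132   38   39 1105] guess [0.5433 0.1207] fit [0.5419 0.121 ] r 0.0158
4 [ 256  173   44   37 1146] guess [0.5413 0.1767] fit [0.5413 0.175 ] r 0.0173
5 [ 212  214   43   39 1094] guess [0.5394 0.2326] fit [0.5422 0.2324] r 0.0184
((546.08642578125, 9.344338417053223), 14.31498908996582)
```

```bash
python3 -c "
from h import *
go([.5412,.176,.12],-43)"
```

```text
shift [-0.0003, -0.0014, 0.0795] rot [0.01, 0.01, -0.08] rows 1.9
```

```bash
python3 drive.py '[[0,-0.0014,0.015,0,0,0],[0,-0.0014,0.035,0,0,0],[0,-0.0014,0.055,0,0,0],[0,-0.0014,0.07,0,0,0],[0,-0.0014,0.077,0,0,0],[0,-0.0014,0.079,0,0,0],[0,-0.0014,0.079,0,0,0]]' && python3 -c "
from h import *
go([.5412,.176,.07],-43)" && python3 drive.py '[[0,0,0.005,0,0,0],[0,0,0.01,0,0,0],[0,0,0.014,0,0,0],[0,0,0.014,0,0,0]]'
```

```text
time_s: 10.97
tcp_pos: [0.5419, 0.1765, 0.1208]
eef_rot: [180.0, -0.0, -43.0]
contact_force: [0.5, 0.5, -3.1]
gripper_width: 0.0274
gripper_force: 39.7
shift [-0.0002, 0.0008, 0.0508] rot [0.01, -0.01, -0.04] rows 1.2
time_s: 11.3
tcp_pos: [0.5413, 0.1767, 0.1059]
eef_rot: [180.0, 0.0, -43.0]
contact_force: [-1.2, -0.4, -3.9]
gripper_width: 0.0274
gripper_force: 39.7
```

It's entering freely, so I'll continue down.

```bash
python3 drive.py '[[0,0,0.006,0,0,0],[0,0,0.013,0,0,0],[0,0,0.02,0,0,0],[0,0,0.027,0,0,0],[0,0,0.032,0,0,0],[0,0,0.035,0,0,0],[0,0,0.035,0,0,0]]'
```

```text
time_s: 11.88
tcp_pos: [0.5415, 0.1767, 0.0708]
eef_rot: [179.9, 0.0, -43.0]
contact_force: [-0.5, -1.1, -3.8]
gripper_width: 0.0273
gripper_force: 39.8
```

```bash
python3 drive.py '[[0,0,0.0005,0,0,0],[0,0,0.001,0,0,0],[0,0,0.0015,0,0,0],[0,0,0.0015,0,0,0]]'; python3 -c "
from h import *
print(r.get_state()['tcp_pos'],r.get_state()['contact_force'])"
```

```text
time_s: 12.22
tcp_pos: [0.5416, 0.1769, 0.0703]
eef_rot: [180.0, 0.0, -43.0]
contact_force: [-1.7, 0.4, -3.2]
gripper_width: 0.0273
gripper_force: 39.8
[0.5416041  0.17685974 0.07027774] [-1.74194823  0.36135812 -3.18941592]
```

```bash
python3 drive.py '[[0,0,0.001,0,0,0],[0,0,0.0015,0,0,0],[0,0,0.0015,0,0,0],[0,0,0.0015,0,0,0]]'
```

```text
time_s: 12.55
tcp_pos: [0.5416, 0.1767, 0.07]
eef_rot: [-180.0, -0.0, -43.0]
contact_force: [-7.2, -2.6, 8.8]
gripper_width: 0.0273
gripper_force: 39.9
```

The collar is seated (+9 N). I'll release and rise.

```bash
python3 drive.py '[[0,0,-0.001,0,0,0],[0,0,-0.001,0,0,0],[0,0,-0.001,0,0,0],[0,0,-0.001,0,0,0],[0,0,-0.001,0,0,0]]' 0.05 && python3 drive.py '[[0,0,-0.015,0,0,0],[0,0,-0.04,0,0,0],[0,0,-0.075,0,0,0],[0,0,-0.11,0,0,0],[0,0,-0.145,0,0,0],[0,0,-0.175,0,0,0],[0,0,-0.19,0,0,0],[0,0,-0.196,0,0,0]]' && python3 -c "
from h import *
go([.488,-.360,.27],45)
go([.488,-.360,.27],-43)
c=capture('wrist'); q=cloud(c).reshape(-1,3); q=q[(q[:,2]>.088)&(q[:,2]<.15)&(np.hypot(q[:,0]-.541,q[:,1]-.1767)<.025)]; print(len(q),np.median(q,0).round(4),cv2.minEnclosingCircle(q[:,:2].astype(np.float32)*1000))
print(r.get_state()['joints'].round(0))"
```

```text
time_s: 12.97
tcp_pos: [0.5421, 0.1771, 0.0697]
eef_rot: [-180.0, -0.0, -43.0]
contact_force: [-0.1, -0.1, -0.4]
gripper_width: 0.0491
gripper_force: 0.0
time_s: 13.63
tcp_pos: [0.5431, 0.1775, 0.2691]
eef_rot: [-179.7, -0.1, -43.0]
contact_force: [-0.2, -0.5, -0.2]
gripper_width: 0.0499
gripper_force: 0.0
shift [0.3264, 0.4306, -0.0026] rot [-0.17, -0.31, -88.01] rows 13.0
shift [0.3264, 0.4306, -0.0026] rot [-0.3, -0.1, -0.01] rows 13.0
624 [0.5417 0.1768 0.0952] ((540.7884521484375, 177.6318359375), 14.157939910888672)
[ 38.   9.  -9.   0. -71.   9.]
```

Wide drift seated: its grip top reads z=0.095. Next, the narrow drift, at yaw 47.

```bash
python3 drive.py '[[0.013,0.017,0,0,0,-3],[0.035,0.046,0,0,0,-9],[0.058,0.077,0,0,0,-16],[0.081,0.107,0,0,0,-23],[0.104,0.137,0,0,0,-30],[0.127,0.168,0,0,0,-37],[0.15,0.198,0,0,0,-44],[0.173,0.228,0,0,0,-51],[0.196,0.259,0,0,0,-58],[0.219,0.289,0,0,0,-65],[0.242,0.319,0,0,0,-72],[0.265,0.35,0,0,0,-79]]' && python3 drive.py '[[-0.008,-0.039,0,0,0,-6],[-0.012,-0.066,0,0,0,-11],[-0.016,-0.088,0,0,0,-11],[-0.018,-0.1,0,0,0,-11],[-0.018,-0.1,0,0,0,-11]]'; python3 -c "
from h import *
go([.488,-.360,.27],47)
print(r.get_state()['joints'].round(0))"
```

```text
time_s: 14.68
tcp_pos: [0.497, -0.251, 0.2638]
eef_rot: [-179.9, 0.1, 31.8]
contact_force: [1.0, -0.2, 0.4]
gripper_width: 0.0499
gripper_force: 0.0
time_s: 15.1
tcp_pos: [0.4288, -0.1726, 0.2648]
eef_rot: [-179.9, 0.0, 42.5]
contact_force: [1.0, 0.5, -1.5]
gripper_width: 0.0501
gripper_force: 0.0
shift [-0.0828, 0.1783, -0.0054] rot [-0.06, 0.01, -4.54] rows 4.7
[  3.  -1. -21.  -0. -70. 130.]
```

I had the tool axes wrong on that last leg. It did no harm, and I'll correct it now.

```bash
python3 drive.py '[[-0.008,0.017,0,0,0,-1],[-0.022,0.048,-0.002,0,0,-2],[-0.038,0.083,-0.005,0,0,-3],[-0.055,0.12,-0.005,0,0,-4.5],[-0.069,0.15,-0.005,0,0,-4.5],[-0.078,0.17,-0.005,0,0,-4.5],[-0.083,0.178,-0.005,0,0,-4.5],[-0.083,0.178,-0.005,0,0,-4.5],[-0.083,0.178,-0.005,0,0,-4.5]]'
python3 - <<'E'
from h import *
c=cap('wrist','w5.png'); P=cloud(c); Q=P.reshape(-1,3)
near=np.hypot(Q[:,0]-.488,Q[:,1]+.36)<.04
for a,b in((.078,.09),(.045,.056)):
    q=Q[near&(Q[:,2]>a)&(Q[:,2]<b)]
    if len(q)>5: p=cv2.minEnclosingCircle(q[:,:2].astype(np.float32)*1000); print(a,len(q),p,(q.min(0)+q.max(0))[:2]/2); 
    if a>.07: t=np.array(p[0])/1000
go([*t,.0565],47)
E
```

```text
time_s: 15.85
tcp_pos: [0.4893, -0.361, 0.2693]
eef_rot: [-179.9, 0.0, 46.9]
contact_force: [-0.1, 0.2, 0.6]
gripper_width: 0.0501
gripper_force: 0.0
0.078 553 ((487.1697998046875, -362.6616516113281), 14.012123107910156) [ 0.48706918 -0.36219492]
0.045 219 ((487.16937255859375, -362.7078552246094), 17.788692474365234) [ 0.48761067 -0.36195419]
shift [-0.003, 0.0002, 0.2134] rot [-0.06, 0.01, -0.06] rows 5.1
```

```bash
python3 drive.py '[[-0.001,0,0.02,0,0,0],[-0.002,0,0.05,0,0,0],[-0.003,0,0.085,0,0,0],[-0.003,0,0.12,0,0,0],[-0.003,0,0.15,0,0,0],[-0.003,0,0.175,0,0,0],[-0.003,0,0.195,0,0,0],[-0.003,0,0.207,0,0,0],[-0.003,0,0.213,0,0,0],[-0.003,0,0.213,0,0,0]]' && python3 drive.py '[[0,0,0,0,0,0],[0,0,0,0,0,0],[0,0,0,0,0,0],[0,0,0,0,0,0],[0,0,0,0,0,0],[0,0,0,0,0,0],[0,0,0,0,0,0],[0,0,0,0,0,0]]' 0 40
```

```text
time_s: 16.73
tcp_pos: [0.4869, -0.3619, 0.0568]
eef_rot: [-179.9, 0.0, 47.0]
contact_force: [-0.8, -0.5, 0.8]
gripper_width: 0.0498
gripper_force: 0.0
time_s: 17.4
tcp_pos: [0.4879, -0.3635, 0.0586]
eef_rot: [179.9, -0.0, 47.0]
contact_force: [-1.1, 2.2, 6.2]
gripper_width: 0.0272
gripper_force: 40.0
```

```bash
python3 drive.py '[[0,0,-0.02,0,0,0],[0,0,-0.05,0,0,0],[0,0,-0.08,0,0,0],[0,0,-0.11,0,0,0],[0,0,-0.135,0,0,0],[0,0,-0.145,0,0,0],[0,0,-0.145,0,0,0]]' && python3 -c "
from h import *
go([.545,.0651,.2],47)"
```

```text
time_s: 17.98
tcp_pos: [0.4883, -0.3636, 0.205]
eef_rot: [179.8, -0.1, 46.9]
contact_force: [0.6, 0.7, -2.8]
gripper_width: 0.0266
gripper_force: 40.0
shift [0.3519, -0.2513, 0.0046] rot [0.23, -0.09, -0.06] rows 10.4
```

```bash
python3 drive.py '[[0.013,-0.009,0,0,0,0],[0.036,-0.026,0,0,0,0],[0.066,-0.047,0,0,0,0],[0.098,-0.07,0,0,0,0],[0.13,-0.093,0,0,0,0],[0.162,-0.116,0,0,0,0],[0.194,-0.139,0,0,0,0],[0.226,-0.161,0,0,0,0],[0.258,-0.184,0,0,0,0],[0.29,-0.207,0,0,0,0],[0.315,-0.225,0,0,0,0],[0.335,-0.239,0,0,0,0]]' && python3 drive.py '[[0.011,-0.008,0,0,0,0],[0.017,-0.012,0,0,0,0],[0.017,-0.012,0,0,0,0],[0.017,-0.012,0,0,0,0],[0.017,-0.012,0,0,0,0]]'
python3 - <<'E'
from h import *
c=cap('wrist','w6.png'); P=cloud(c); go([.545,.0651,.122],47)
a=np.radians(2)
for k,y in((2,-.056),(3,0)):
    g=np.array([.5433,.1207])+[-y*np.sin(a),y*np.cos(a)]; u,v=proj(c,[*g,.058])[0]; V,U=np.mgrid[:420,:560]
    m=((P[...,2]<.0545)&(np.hypot(U-u,V-v)<30)).astype(np.uint8); n,l,st,ce=cv2.connectedComponentsWithStats(m); L=l[int(v),int(u)]
    if L==0: print(k,'none'); continue
    h=max(cv2.findContours((l==L).astype(np.uint8),0,cv2.CHAIN_APPROX_NONE)[0],key=len)[:,0]
    w=np.array([onz(c,p,.058)[:2] for p in h.astype(float)]); s=np.linalg.lstsq(np.c_[2*w,np.ones(len(w))],(w**2).sum(1),rcond=None)[0]
    print(k,st[L],g.round(4),s[:2].round(4),np.sqrt(s[2]+s[:2]@s[:2]).round(4))
E
```

```text
time_s: 18.98
tcp_pos: [0.5402, 0.0471, 0.2002]
eef_rot: [-179.9, 0.1, 47.0]
contact_force: [-0.1, -0.5, -2.9]
gripper_width: 0.0271
gripper_force: 40.0
time_s: 19.4
tcp_pos: [0.5438, 0.0642, 0.202]
eef_rot: [-180.0, 0.1, 46.9]
contact_force: [0.3, 0.1, -2.7]
gripper_width: 0.0271
gripper_force: 40.0
shift [0.0015, 0.0001, 0.0803] rot [-0.01, 0.03, -0.14] rows 1.9
2 [263 178  30  29 642] [0.5453 0.0647] [0.5436 0.0654] 0.0128
3 [ 213  130   38   38 1089] [0.5433 0.1207] [0.5414 0.1208] 0.0158
```

View pics/w6.png

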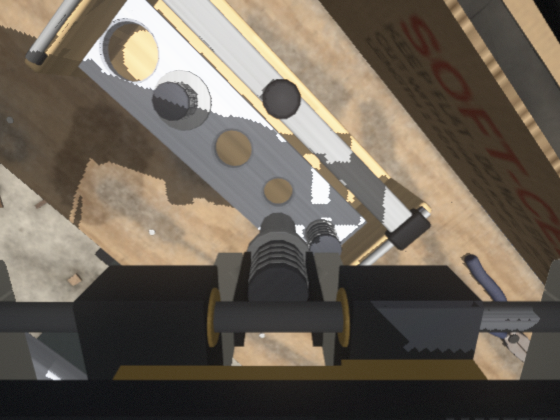

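The wide drift is seated at (180,98), hole 2 is at (278,192) straight ahead of the held drift, and the slim drift is at (322,235). Lowering now.

```bash
python3 drive.py '[[0.001,0,0.015,0,0,0],[0.001,0,0.035,0,0,0],[0.001,0,0.055,0,0,0],[0.001,0,0.07,0,0,0],[0.001,0,0.077,0,0,0],[0.001,0,0.08,0,0,0],[0.001,0,0.08,0,0,0],[0.001,0,0.08,0,0,0]]' && python3 -c "
from h import *
go([.5442,.0653,.0716],47)" && python3 drive.py '[[0,0,0.005,0,0,0],[0,0,0.01,0,0,0],[0,0,0.014,0,0,0],[0,0,0.014,0,0,0]]'
```

```text
time_s: 20.12
tcp_pos: [0.5456, 0.0659, 0.1234]
eef_rot: [180.0, -0.1, 46.9]
contact_force: [-0.1, 0.8, -2.0]
gripper_width: 0.0269
gripper_force: 40.0
shift [-0.0014, -0.0006, 0.0518] rot [0.04, -0.06, -0.08] rows 1.2
time_s: 20.45
tcp_pos: [0.5443, 0.066, 0.1077]
eef_rot: [-180.0, 0.1, 46.9]
contact_force: [-0.9, 0.4, -2.3]
gripper_width: 0.0267
gripper_force: 40.0
```

```bash
python3 drive.py '[[0,0,0.006,0,0,0],[0,0,0.013,0,0,0],[0,0,0.02,0,0,0],[0,0,0.027,0,0,0],[0,0,0.032,0,0,0],[0,0,0.035,0,0,0],[0,0,0.035,0,0,0]]'
```

```text
time_s: 21.03
tcp_pos: [0.5445, 0.066, 0.0726]
eef_rot: [-180.0, 0.1, 46.9]
contact_force: [-0.6, -0.4, -2.7]
gripper_width: 0.0273
gripper_force: 40.0
```

```bash
python3 drive.py '[[0,0,0.0005,0,0,0],[0,0,0.001,0,0,0],[0,0,0.0015,0,0,0],[0,0,0.0015,0,0,0]]'
```

```text
time_s: 21.37
tcp_pos: [0.5449, 0.0659, 0.0723]
eef_rot: [180.0, 0.0, 46.9]
contact_force: [-0.9, -2.7, -1.7]
gripper_width: 0.0272
gripper_force: 40.0
```

```bash
python3 drive.py '[[0,0,0.0007,0,0,0],[0,0,0.0014,0,0,0],[0,0,0.0014,0,0,0],[0,0,0.0014,0,0,0]]'
```

```text
time_s: 21.7
tcp_pos: [0.545, 0.0659, 0.0717]
eef_rot: [180.0, -0.0, 47.0]
contact_force: [-5.3, -3.8, 7.5]
gripper_width: 0.0274
gripper_force: 40.0
```

Seated. I'll release, rise and move over the knob at yaw 2.

```bash
python3 drive.py '[[0,0,-0.001,0,0,0],[0,0,-0.001,0,0,0],[0,0,-0.001,0,0,0],[0,0,-0.001,0,0,0],[0,0,-0.001,0,0,0]]' 0.05 && python3 drive.py '[[0,0,-0.015,0,0,0],[0,0,-0.04,0,0,0],[0,0,-0.075,0,0,0],[0,0,-0.11,0,0,0],[0,0,-0.145,0,0,0],[0,0,-0.175,0,0,0],[0,0,-0.19,0,0,0],[0,0,-0.196,0,0,0]]' && python3 -c "
from h import *
go([.57,.122,.27],2)
c=capture('wrist'); Q=cloud(c).reshape(-1,3)
for g in((.5445,.0655),(.541,.1767),(.546,.0093)):
  q=Q[(Q[:,2]>.085)&(Q[:,2]<.105)&(np.hypot(Q[:,0]-g[0],Q[:,1]-g[1])<.018)]; print(g,len(q),np.median(q,0).round(4))"
```

```text
time_s: 22.12
tcp_pos: [0.5453, 0.0664, 0.0718]
eef_rot: [180.0, -0.0, 46.9]
contact_force: [0.1, 0.4, 0.3]
gripper_width: 0.049
gripper_force: 0.0
time_s: 22.78
tcp_pos: [0.5463, 0.0666, 0.2711]
eef_rot: [179.9, -0.3, 47.0]
contact_force: [-0.5, -0.0, -1.0]
gripper_width: 0.0498
gripper_force: 0.0
shift [0.0567, -0.0205, 0.0013] rot [0.02, -0.32, 44.96] rows 6.3
(0.5445, 0.0655) 630 [0.5449 0.0672 0.0952]
(0.541, 0.1767) 775 [0.5411 0.1768 0.0952]
(0.546, 0.0093) 594 [0.5463 0.011  0.0951]
```

All three grip tops read z≈0.095, so all three drifts are seated.

```bash
python3 drive.py '[[0.008,-0.003,0,0,0,5],[0.018,-0.006,0,0,0,11],[0.028,-0.01,0,0,0,18],[0.038,-0.014,0,0,0,25],[0.047,-0.017,0,0,0,32],[0.053,-0.019,0,0,0,38],[0.057,-0.02,0,0,0,43],[0.057,-0.02,0,0,0,45],[0.057,-0.02,0,0,0,45]]' 0.06
python3 - <<'E'
from h import *
c=cap('wrist'); Q=cloud(c).reshape(-1,3)
q=Q[(Q[:,2]>.138)&(Q[:,2]<.15)&(np.hypot(Q[:,0]-.6,Q[:,1]-.123)<.03)]; p,rr=cv2.minEnclosingCircle(q[:,:2].astype(np.float32)*1000); print(p,rr)
go([p[0]/1000,p[1]/1000,.118],2)
E
```

```text
time_s: 23.58
tcp_pos: [0.5687, 0.1215, 0.2655]
eef_rot: [179.9, 0.2, 1.9]
contact_force: [0.4, 0.1, 0.4]
gripper_width: 0.0599
gripper_force: 0.0
(601.1460571289062, 123.49706268310547) 11.901870727539062
shift [0.0328, -0.0011, 0.1478] rot [0.05, 0.14, -0.01] rows 3.6
```

```bash
python3 drive.py '[[0.01,0,0.01,0,0,0],[0.025,-0.001,0.03,0,0,0],[0.032,-0.001,0.05,0,0,0],[0.033,-0.001,0.08,0,0,0],[0.033,-0.001,0.105,0,0,0],[0.033,-0.001,0.125,0,0,0],[0.033,-0.001,0.14,0,0,0],[0.033,-0.001,0.148,0,0,0],[0.033,-0.001,0.148,0,0,0]]' 0.06 && python3 drive.py '[[0,0,0,0,0,0],[0,0,0,0,0,0],[0,0,0,0,0,0],[0,0,0,0,0,0],[0,0,0,0,0,0],[0,0,0,0,0,0],[0,0,0,0,0,0],[0,0,0,0,0,0],[0,0,0,0,0,0]]' 0 20
```

```text
time_s: 24.38
tcp_pos: [0.6011, 0.1227, 0.1168]
eef_rot: [179.9, 0.2, 2.0]
contact_force: [0.2, -0.5, 0.9]
gripper_width: 0.0599
gripper_force: 0.0
time_s: 25.13
tcp_pos: [0.6022, 0.1228, 0.1202]
eef_rot: [179.9, -0.0, 1.9]
contact_force: [-0.3, -5.2, 3.9]
gripper_width: 0.0232
gripper_force: 20.0
```

```bash
python3 drive.py '[[-0.006,0,0,0,0,0],[-0.013,0,0,0,0,0],[-0.02,0,0,0,0,0],[-0.027,0,0,0,0,0],[-0.034,0,0,0,0,0],[-0.041,0,0,0,0,0],[-0.047,0,0,0,0,0],[-0.052,0,0,0,0,0],[-0.056,0,0,0,0,0],[-0.056,0,0,0,0,0]]' && python3 drive.py '[[-0.002,0,0,0,0,0],[-0.004,0,0,0,0,0],[-0.006,0,0,0,0,0],[-0.006,0,0,0,0,0]]'
```

```text
time_s: 25.97
tcp_pos: [0.5456, 0.1205, 0.1202]
eef_rot: [179.9, 0.0, 1.9]
contact_force: [-0.7, -7.6, 5.4]
gripper_width: 0.0232
gripper_force: 20.0
time_s: 26.3
tcp_pos: [0.5423, 0.1204, 0.1203]
eef_rot: [179.9, -0.2, 2.0]
contact_force: [10.9, -11.4, -4.5]
gripper_width: 0.0233
gripper_force: 20.0
```

```bash
python3 drive.py '[[-0.001,0.0005,0,0,0,0],[-0.002,0.001,0,0,0,0],[-0.003,0.001,0,0,0,0],[-0.003,0.001,0,0,0,0]]' && python3 drive.py '[[0.003,0,0,0,0,0],[0.005,0,0,0,0,0],[0.005,0,0,0,0,0],[0.005,0,0,0,0,0]]' 0.06 && python3 drive.py '[[0,0,-0.03,0,0,0],[0,0,-0.06,0,0,0],[0,0,-0.09,0,0,0],[0,0,-0.12,0,0,0],[0,0,-0.145,0,0,0],[0,0,-0.155,0,0,0],[0,0,-0.155,0,0,0]]'
python3 - <<'E'
from h import *
c=cap('wrist','w7.png'); Q=cloud(c).reshape(-1,3)
q=Q[(Q[:,2]>.138)&(Q[:,2]<.15)&(np.hypot(Q[:,0]-.543,Q[:,1]-.121)<.03)]; print(cv2.minEnclosingCircle(q[:,:2].astype(np.float32)*1000))
E
```

```text
time_s: 26.63
tcp_pos: [0.542, 0.1204, 0.1204]
eef_rot: [-180.0, -0.5, 2.0]
contact_force: [21.0, -9.5, -11.7]
gripper_width: 0.0236
gripper_force: 20.0
time_s: 26.97
tcp_pos: [0.542, 0.1208, 0.1195]
eef_rot: [-180.0, 0.0, 1.9]
contact_force: [-0.2, -0.6, 0.7]
gripper_width: 0.0447
gripper_force: 0.0
time_s: 27.55
tcp_pos: [0.5432, 0.1212, 0.2778]
eef_rot: [-179.9, -0.3, 2.0]
contact_force: [-1.5, 0.3, 0.1]
gripper_width: 0.0602
gripper_force: 0.0
((541.3819580078125, 121.0264892578125), 11.663684844970703)
```

View pics/w7.png

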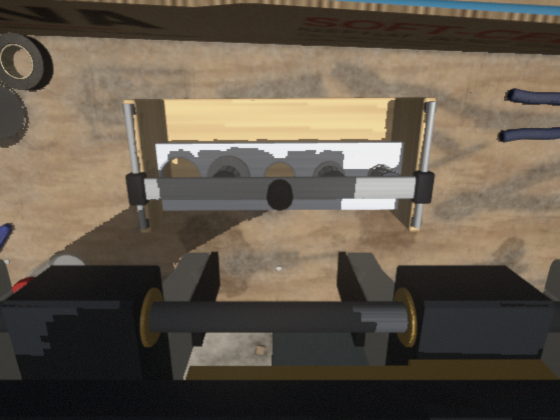

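The keeper is shut: the knob is at (280,195) and has travelled 60.0 mm. The drifts sit under the bar at (228,170), (330,172) and (381,172), and the gripper is clear of everything. Handing in.

```bash
python3 -c "
from plant import r, capture
print(r.close_job())"
```

```text
the job is handed in; nothing more can be done
None
```

The wide drift is in hole 4, the narrow drift is in hole 2, and the keeper is fully shut over all three seated drifts; I handed the job in at about 28 s without disturbing the slim drift or touching the pliers, jar or tape measure.

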